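Lock a monitor-arm foot with a linch pin

ROBOT

A 6-joint arm with a two-finger parallel gripper is mounted at the origin on the work surface. World frame = base frame: x ahead of the robot, y to its left, z up, the work surface at z = 0. Lengths are in m, angles in degrees, forces in N, time in s.
With the tool pointing down it reaches from about 0.4 to 0.825 m from the base axis. Payload 7 kg.
Tool frame: the origin (TCP) lies midway between the tips of the shut fingers; the grasp point (between the pads) lies hold_point_z behind it (hold_point_z is the distance from the TCP to the grasp point, in m); z points along the fingers, y is the line along which they close (so a half turn about z gives the same grasp; the last joint's range is limited). The gripper opens to 88 mm and grips with 3 to 60 N. Pads are 19 mm wide; open, the fingers measure 130 mm over their backs; the gripper's body (78 mm by 193 mm) begins 47 mm behind the grasp point.
Start: joints at [-58.035, 20.546, 0.682, 0, -70.136, -16.507], TCP at [0.18, -0.651, 0.197] pointing down, gripper open.
Joint ranges: [-176.03, 176.03], [-82.01, 121.73], [-58.28, 71.71], [-173.87, 95.51], [-174.79, -0.11], [-173.66, 173.66]. Speed limits (degrees/s): [136.94, 136.94, 172.46, 180, 180, 180].

INTERFACE

Orientations are given as [roll, pitch, yaw] about the fixed x, y, z axes, in that order (R = Rz(yaw) Ry(pitch) Rx(roll)).
In Python, from plant import * gives the robot as it stands.
- The arm moves only by the tool step_arm, never from a script. Its argument "steps" is a list that holds one entry, the list of rows, each a list of 6 numbers: the shift along the tool's x, y, z scaled (see below), then the turn, a rotation vector about the tool's x, y, z scaled (see below). In form: [[[tx, ty, tz, wx, wy, wz], ...]]. A call has 1 to 20 rows; each row is the pose to reach, as a shift and turn from the pose commanded when the call began, along the tool's axes at that moment; what a row does not reach only later rows make up. The controller multiplies each number of a shift by 100 mm and each number of a turn by 0.5 rad. A row lasts 1/10 s, in which the tool goes at most 50 mm and 8.59 degrees, less where a joint would pass 70% of its speed; a pose out of reach is approached as far as the arm can. A call with a number of a shift or a turn outside -1 to 1 is refused whole. A call with a gripper value outside its range is refused whole. "jaw" is the closure in counts, from 0 (fully open) to 255 (shut), set as the call begins (left out, the last holds). The fingers move at their own pace and stop on an object; the grip force is fixed at half the most. Time passes only in rows, so rows that repeat a pose let the fingers close. It gives the time, the measured TCP pose, the force, the opening and the grip force at its end, in the units of the state.
- get_obs(): the state, without advancing time (a new reading comes with each control period).
- snapshot(name): name is "scene" or "top" or "wrist"; returns (picture, depth): 420x560x3 uint8, red, green, blue; 420x560 float32, m along the optical axis (not along the pixel's ray), 0 where there is no reading.
- calibration(name): a dict with "mtx" (3x3 intrinsics, pixels), "rvec" (rotation vector, rad) and "tvec" (3), from world to camera coordinates, as OpenCV has them. Camera axes: x right, y down, z forward; pixel columns grow to the right and rows downward; lengths in m; the calibration is good to about 2 mm. A picture is of the moment at which its call begins: read the wrist's pose just before it. calibration takes no time and is no camera call; for the wrist camera it gives the pose at the moment of the call.
- close_job(): hands the job in; it is judged then, once.
The state is a dict: "clock": time; "joint_pos": joint angles; "qvel": joint speeds; "tau": joint torques, N m; "tool_pos": TCP position; "orientation": TCP orientation; "force": force on the tool from outside, world axes, zero at the start; "moment": the same for the moment, N m; "opening": finger opening in m; "gripper_force": force on a finger pad.
Only numpy, scipy, OpenCV 4.12 (cv2) and the standard library are available. Lean on these libraries where they do the work, as an engineer would, in place of code of your own. Each camera call takes 0.05 s, during which the arm holds its last target. There are 200 camera calls.

TASK

Lock the monitor arm's foot to its desk spigot: take the linch pin from its wooden rest and push it through the slot in the square sleeve and the hole of the spigot inside until its yoke is fully home against the sleeve. Then flip the sprung ring over the top of the sleeve and press it down until it snaps past the ball at the pin's tip. Find the hole by feel and push gently, never hard enough to strain the foot (keep well under 30 N), leave the other things on the desk where they are, and let go at the end.

Things in the scene. Friction and masses are not known exactly. Their poses are not given: they have to be found in the camera images.
- slot (a point): Middle of the slot in the sleeve's front face, 80 mm above the desk. x = the level direction in which the pin is pushed, through the sleeve to its back face 40 mm on; z up. Slot: 13.6 mm wide (y), 32 mm tall, through front and back walls alike. Pin home: pin_grip 22 mm before this plane.
- spigot_front (a point): The same point moved 6 mm in: there stands the front of the steel spigot, 28 mm square, with one level hole 13.6 x 13.6 mm along x. The hole's middle is at y = 0 but anywhere from 8 mm below to 8 mm above (not reported: look or feel). A nose over about 2 mm off in height is stopped at the spigot's face (ball pressed in up to 3 mm); nearer, it centres itself, sliding the spigot up or down against 10 N.
- foot: Fixed foot, spigot included; origin on the desk under the sleeve's middle, axes as slot. Steel plate 110 x 100 x 8 mm with bolts; upright aluminium sleeve 40 x 40 mm, walls 5 mm, top 102 mm above the desk; a low bar (34 mm wide, top 40 mm above the desk) runs 150 mm along +x to a black puck 52 mm across, 46 mm high.
- pin_grip (a point): Centre of the head of the loose steel linch pin (about 0.2 kg), the place to grip; at the start 46 mm above the desk. x along the pin to its tip, level; y across; z up. Head: 30 (x) x 12 (y, the width to grip) x 26 mm (z), from 14 mm behind to 16 mm ahead of this point. Held here in soft pads, the nose may hang 1 to 2 mm low.
- yoke (a point): Middle of the front face of the pin's yoke, 22 mm ahead of pin_grip on the pin's axis: the shoulder that comes to lie on the sleeve. Yoke: 84 (y) x 10 (z) x 6 mm (x). Shank ahead of it: 12 x 12 mm, 44 mm long, then to 53 mm a blunt chisel nose, 6 mm (y) x 10.4 mm (z) at its end, and in it a sprung ball 8 mm across, its end 56 mm ahead of this point; it gives 4.5 mm, 2 N per mm.
- ring (a joint): Angle of the ring about its hinge, rad: 0 = open on its stop, leaning back from the tip, 30 degrees above level; 1.05 = straight up; 2.62 = level towards the tip; 2.76 = shut on its stop, 8 degrees below level, under the ball. Swings freely and falls back or forward by its weight (35 g); from about 2.45 to 2.65 it must be pushed past the ball with roughly 5 to 10 N.
- hinge (a point): Middle of the ring's hinge line (along the pin's y), 3 mm behind yoke, on the pin's axis. The ring is a D-shaped loop of 6 mm wire: arms 38 mm either side of the middle, so 70 mm free between them, cross bar (8 mm thick) 61 mm from the hinge line. It clears the sleeve as it goes over its top.
- lug (a point): Centre of the thumb lug, a flat steel tongue in the middle of the ring's cross bar, pointing outwards: 12 mm wide (y), 7 mm thick, from 63 to 87 mm from the hinge line; this point is 76 mm from it and moves with the ring. It can be pinched across y, or pressed down on.
- rest: Plywood rest of the pin, fixed: base 105 x 50 x 10 mm, a 10 mm wide support under the head (top 33 mm above the desk), and under the shank a block 24 mm wide with a groove 14 mm wide, open above and at both ends (floor 40, rims 45 mm above the desk). Origin on the desk under yoke; x towards the tip.
- mouse: Black computer mouse, 100 x 58 x 33 mm, origin under it. Leave alone.
- notes: Green block of sticky notes, 76 x 76 x 26 mm, origin under it. Leave alone.
- carton: White and blue carton, 60 x 115 x 45 mm, origin under it. Leave alone.
- stapler: Black stapler, 130 x 34 x 48 mm, origin under it. Leave alone.
- tape: Roll of clear tape lying flat, 90 mm across, 24 mm high, origin under it. Leave alone.
- thread_cone: Cone of beige thread, 72 mm across the foot, 145 mm high, origin under it. Leave alone.
- eraser: White eraser, 55 x 22 x 12 mm, origin under it. Leave alone.
There are look-alikes about, which are no part of the job. Leave any turquoise look-alike of the part that bears pin_grip alone. Several things look just like the rest: the one meant starts farthest to the robot's left.

How it is judged:
By the outcome, as a careful person would: the job done as asked, in the order asked, and still so for the second after the job is handed in, with the robot touching nothing.
It also fails if it takes over 72 s, if anything falls off the work surface, if the arm or the gripper's body presses on something with over 40 N, if the wrist force passes 120 N, or if a joint passes its speed limit or range.

## Working session

There is one attempt and no reset: what is moved stays moved. The work goes in short steps, Python scripts to look and compute and a tool call to move; the robot and the scene stay as the last step left them, time stands still between calls to the robot, and variables do not carry over. Pictures are saved under pics/ and viewed, at most 10 in all, crops included, and the job is handed in when it is done.

Besides the shell and the picture viewer there is one more tool, called after "Request:" as name(argument=value, ...) on one line, values as JSON. step_arm: Moves the arm, as the interface text tells. Its arguments: {"type":"object","properties":{"steps":{"type":"array","items":{"type":"array","items":{"type":"array","items":{"type":"number","minimum":-1,"maximum":1}}}},"jaw":{"type":"number"}},"required":["steps"]}

```bash
mkdir -p pics; ls; python3 - <<'E'
from plant import *
import cv2,numpy as np
o=get_obs();print(o)
for n in("scene","top"):
    p,d=snapshot(n);np.savez(f"pics/{n}0.npz",p=p,d=d);cv2.imwrite(f"pics/{n}0.png",cv2.resize(p[:,:,::-1],(800,600),interpolation=cv2.INTER_CUBIC));print(n,calibration(n))
E
```

```text
pics
{'clock': 0.0, 'joint_pos': array([-5.80349055e+01,  2.05914626e+01,  6.33561693e-01, -1.80399659e-02,
       -7.01350127e+01, -1.65078133e+01]), 'qvel': array([ 0.08456154,  0.0292175 , -0.00342646, -0.02922923,  0.02478511,
       -0.05488894]), 'tau': array([-2.72672478e-04, -5.82712984e+01,  2.93045300e+01,  6.99709922e+00,
        6.59348574e-03, -1.61590774e-04]), 'tool_pos': array([ 0.17972823, -0.65008254,  0.19562734]), 'orientation': array([ 1.79906097e+02, -1.01436703e-02, -1.64548854e+02]), 'force': array([-1.06644157, -1.17070448, -0.56503798]), 'moment': array([ 0.01041454, -0.03168434,  0.01582739]), 'gripper_force': 0.0, 'opening': 0.08739908496177926}
scene {'mtx': array([[429.60487487,   0.        , 278.95227964],
       [  0.        , 429.60487487, 207.48499434],
       [  0.        ,   0.        ,   1.        ]]), 'rvec': array([ 0.96264231,  2.48111238, -1.06044485]), 'tvec': array([ 0.39209724, -0.17637166,  1.23315679])}
top {'mtx': array([[387.40347687,   0.        , 276.4791046 ],
       [  0.        , 387.40347687, 210.36109948],
       [  0.        ,   0.        ,   1.        ]]), 'rvec': array([ 2.14904685, -2.15289048,  0.15196307]), 'tvec': array([0.00655545, 0.53635253, 1.0939257 ])}
```

View pics/top0.png

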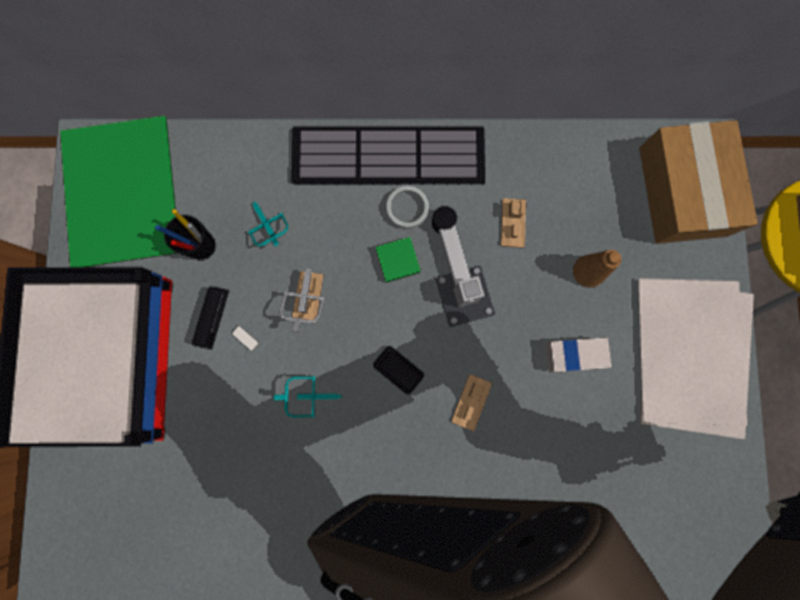

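View pics/scene0.png

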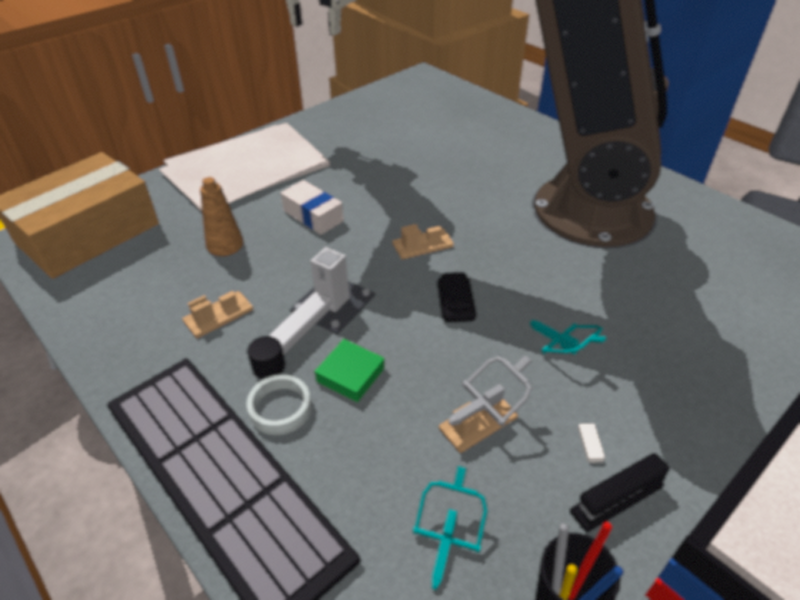

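The top view shows the grey pin on the rest at about (305,297), tip up (+x). The sleeve is at (470,288), with the bar running to the puck at (445,218). The turquoise look-alikes are at (265,225) and (300,395).

```bash
cat > h.py <<'E'
from plant import *
import cv2,numpy as np
from scipy.spatial.transform import Rotation as R
def cloud(d,c):
    h,w=d.shape;K=c["mtx"];u,v=np.meshgrid(np.arange(w),np.arange(h))
    P=np.stack([(u-K[0,2])/K[0,0]*d,(v-K[1,2])/K[1,1]*d,d],-1)
    Rm=cv2.Rodrigues(c["rvec"])[0]
    W=(P-c["tvec"].ravel())@Rm
    W[d==0]=np.nan
    return W
def proj(pts,c):
    return cv2.projectPoints(np.float64(pts).reshape(-1,1,3),c["rvec"],c["tvec"],c["mtx"],None)[0].reshape(-1,2)
E
python3 - <<'E'
from h import *
for n in("top","scene"):
    z=np.load(f"pics/{n}0.npz");W=cloud(z["d"],calibration(n));p=z["p"].astype(int)
    print(n,"table z",np.nanmedian(W[230:240,250:260,2]) )
    if n=="top":
        print("sleeve px",W[201,329],"puck",W[152,311],"head?",W[215:225:3,210:214,:].round(3).tolist())
        s=(slice(180,230),slice(300,350)); r=(slice(180,235),slice(185,240))
        base=W[201,329]; pin0=W[208,213]
    def sel(c,rad,z0,z1):
        m=(np.hypot(W[...,0]-c[0],W[...,1]-c[1])<rad)&(W[...,2]>z0)&(W[...,2]<z1);return W[m],p[m]
    a,_=sel(base,.05,.094,.11); print("sleevetop",len(a),a[:,:2].min(0),a[:,:2].max(0),a.mean(0),cv2.minAreaRect(a[:,:2].astype(np.float32)))
    a,_=sel(base+[.1,.02,0],.12,.034,.0425); print("bar",len(a),cv2.minAreaRect(a[:,:2].astype(np.float32)), cv2.fitLine(a[:,:2].astype(np.float32),cv2.DIST_HUBER,0,.001,.001).ravel())
    a,_=sel(base+[.15,.03,0],.06,.0425,.05); print("puck",len(a),cv2.minEnclosingCircle(a[:,:2].astype(np.float32)))
    a,c=sel(pin0,.12,.03,.2); 
    g=(c.max(1)-c.min(1)<25)
    print("pin pts",len(a),g.sum()); a=a[g]; print(cv2.fitLine(a[:,:2].astype(np.float32),cv2.DIST_HUBER,0,.001,.001).ravel())
    p8=z["p"][:,:,::-1]
    x0,y0=(180,170) if n=="top" else (290,230)
    cr=p8[y0:y0+75,x0:x0+100] if n=="top" else p8[y0:y0+90,x0:x0+120]
    cv2.imwrite(f"pics/crop_{n}.png",cv2.resize(cr,(800,600),interpolation=cv2.INTER_CUBIC))
E
```

```text
top table z -6.542865498230916e-05
sleeve px [ 0.55292519 -0.13904276  0.10365283] puck [ 0.70979151 -0.09702386  0.04449175] head? [[[0.52, 0.195, 0.063], [0.521, 0.193, 0.057], [0.52, 0.19, 0.058], [0.521, 0.188, 0.051]], [[0.513, 0.197, 0.051], [0.512, 0.194, 0.053], [0.512, 0.19, 0.056], [0.513, 0.189, 0.046]], [[0.508, 0.203, 0.011], [0.509, 0.201, 0.007], [0.508, 0.197, 0.011], [0.508, 0.194, 0.012]], [[0.492, 0.191, 0.082], [0.492, 0.189, 0.078], [0.492, 0.186, 0.08], [0.492, 0.183, 0.083]]]
sleevetop 215 [ 0.52825257 -0.16433328] [ 0.57350758 -0.11724343] [ 0.55036866 -0.14044524  0.10162929] ((0.550886332988739, -0.14072571694850922), (0.04073948413133621, 0.04060337319970131), 15.918092727661133)
bar 422 ((0.6362603902816772, -0.11376910656690598), (0.1968003362417221, 0.040897443890571594), 15.132220268249512) [ 0.9683966   0.24941547  0.6348702  -0.11675417]
puck 222 ((0.6890819668769836, -0.09904161840677261), 0.04587317630648613)
pin pts 411 364
[ 0.99060714 -0.13673855  0.5296736   0.19199991]
scene table z -0.001541510035897829
sleevetop 252 [ 0.52815694 -0.16645528] [ 0.576697  -0.1172034] [ 0.55462832 -0.14028121  0.09990871] ((0.5529905557632446, -0.1421520709991455), (0.04234451800584793, 0.043176889419555664), 13.470685005187988)
bar 719 ((0.6394084692001343, -0.12113150954246521), (0.203810453414917, 0.05275331437587738), 17.473514556884766) [ 0.9577743   0.28752112  0.63803756 -0.11505793]
puck 317 ((0.7129140496253967, -0.09755777567625046), 0.026325587183237076)
pin pts 1020 896
[ 0.9914133  -0.13076563  0.53375     0.19234268]
```

View pics/crop_top.png

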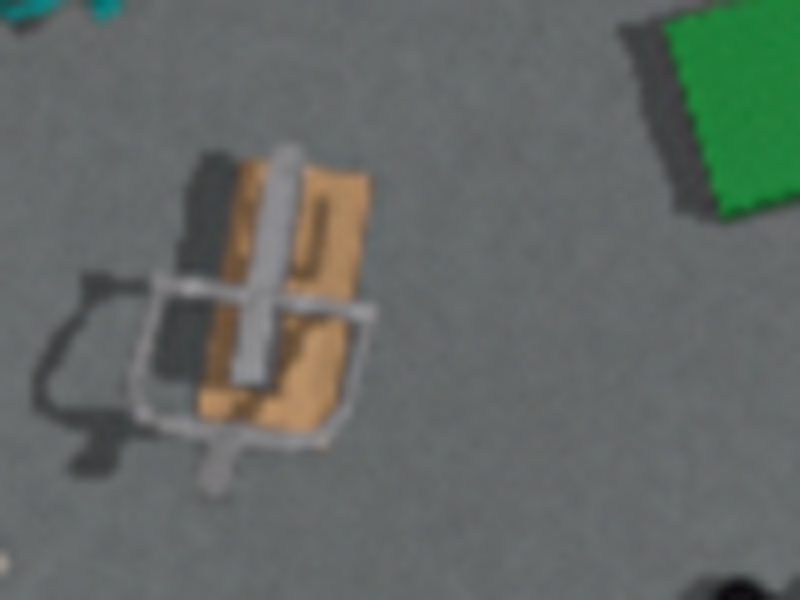

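The crop shows the pin's axis from the head's rear at about (252,380) to the tip at (288,148), with the yoke at (262,298) and the lug at (217,475) behind it.

```bash
cat >> h.py <<'E'
def pose():
    o=get_obs();return np.array(o["tool_pos"]),R.from_euler("xyz",o["orientation"],degrees=True),o
def ray(uv,z,c):
    K=c["mtx"];Rm=cv2.Rodrigues(c["rvec"])[0];t=c["tvec"].ravel()
    d=Rm.T@np.array([(uv[0]-K[0,2])/K[0,0],(uv[1]-K[1,2])/K[1,1],1]);C=-Rm.T@t
    return C+d*(z-C[2])/d[2]
def plan(p,r,p1,r1):
    """shift(units) and turn(units) in tool axes; prints number of calls suggested"""
    s=r.inv().apply(np.array(p1)-p)/.1; w=(r.inv()*r1).as_rotvec()/.5
    return s.round(3),w.round(3)
E
python3 - <<'E'
from h import *
c=calibration("top")
for n,u,v,z in(("rear",252,380,.059),("yoke",262,298,.051),("tip",288,148,.051),("lug",217,475,.084)):
    print(n,ray((180+u/8-.44,170+v/8-.44),z,c).round(4))
p,r,o=pose();w=calibration("wrist");Rm=cv2.Rodrigues(w["rvec"])[0];C=-Rm.T@w["tvec"].ravel()
print("cam in tool",r.inv().apply(C-p),"axis",r.inv().apply(Rm[2]),"down",r.inv().apply(Rm[1]),w["mtx"])
import plant;print([n for n in dir(plant) if n[0]!="_"])
E
```

```text
rear [0.5143 0.1924 0.059 ]
yoke [0.5451 0.1908 0.051 ]
tip [0.6001 0.1825 0.051 ]
lug [0.4781 0.1997 0.084 ]
cam in tool [ 8.26496647e-02  1.44180837e-04 -1.87872073e-01] axis [-3.06725060e-01 -6.46779484e-04  9.51797941e-01] down [-0.95179735 -0.00109698 -0.30672561] [[304.64040926   0.         279.41000855]
 [  0.         304.64040926 207.10636144]
 [  0.           0.           1.        ]]
['PlanningError', 'calibration', 'close_job', 'get_obs', 'hold_point_z', 'snapshot']
```

```bash
cat >> h.py <<'E'
def tool(yaw,tilt=0): return R.from_euler("z",yaw,degrees=True)*R.from_euler("x",180,degrees=True)*R.from_euler("y",-tilt,degrees=True)
YF=15.0; FX=np.array([np.cos(np.radians(YF)),np.sin(np.radians(YF)),0]); FY=np.array([-FX[1],FX[0],0]); FO=np.array([.5515,-.1408,0])
def foot(x,y,z): return FO+FX*(x-.02)+FY*y+[0,0,z]   # x from the slot plane, z above desk
def seq(p,r,p1,r1,n):
    for i in range(1,n+1):
        s,w=plan(p,r,p+(p1-p)/1*(1/(n-i+1)), r*R.from_rotvec((r.inv()*r1).as_rotvec()/(n-i+1)))
        print(i,s.tolist(),w.tolist())
        p=p+r.apply(s*.1); r=r*R.from_rotvec(w*.5)
E
python3 - <<'E'
from h import *
p,r,o=pose()
r1=tool(-165,37)
ca=r1.apply([-.3067,0,.9518]); cam=foot(0,0,.08)-.265*ca
p1=cam-r1.apply([.0826,0,-.1879]); print(p1,ca,cam,hold_point_z)
seq(p,r,p1,r1,5)
E
```

```text
[ 0.49580939 -0.15572225  0.13217093] [ 0.78988493  0.21164903 -0.57556461] [ 0.32286198 -0.20206337  0.23252462] 0.0188
1 [-0.873, 0.784, 0.128] [0.002, -0.258, 0.003]
2 [-0.848, 0.786, 0.239] [0.001, -0.258, 0.003]
3 [-0.809, 0.787, 0.345] [0.002, -0.259, 0.003]
4 [-0.756, 0.789, 0.446] [0.001, -0.258, 0.003]
5 [-0.692, 0.791, 0.539] [0.002, -0.259, 0.002]
```

Request:
step_arm(steps=[[[-0.29,0.26,0.04,0,-0.086,0],[-0.58,0.52,0.08,0,-0.172,0],[-0.873,0.784,0.128,0,-0.258,0]]])

```text
clock: 0.4
tool_pos: [0.2436, -0.5504, 0.183]
orientation: [179.9, 7.5, -164.6]
force: [0.0, -0.3, 0.6]
opening: 0.0871
gripper_force: 0.0
```

Request:
step_arm(steps=[[[-0.28,0.26,0.08,0,-0.086,0],[-0.56,0.52,0.16,0,-0.172,0],[-0.848,0.786,0.239,0,-0.258,0]]])

```text
clock: 0.7
tool_pos: [0.3067, -0.4512, 0.1706]
orientation: [180.0, 14.9, -164.6]
force: [0.5, 0.1, 0.1]
opening: 0.0878
gripper_force: 0.0
```

Request:
step_arm(steps=[[[-0.27,0.26,0.115,0,-0.086,0],[-0.54,0.52,0.23,0,-0.172,0],[-0.809,0.787,0.345,0,-0.258,0]]])

```text
clock: 1.0
tool_pos: [0.3696, -0.3523, 0.158]
orientation: [180.0, 22.3, -164.6]
force: [0.3, -0.1, -0.4]
opening: 0.0874
gripper_force: 0.0
```

Request:
step_arm(steps=[[[-0.25,0.26,0.15,0,-0.086,0],[-0.5,0.52,0.3,0,-0.172,0],[-0.756,0.789,0.446,0,-0.258,0]]])

```text
clock: 1.3
tool_pos: [0.4322, -0.2532, 0.1453]
orientation: [180.0, 29.7, -164.6]
force: [0.5, 0.2, 0.1]
opening: 0.0874
gripper_force: 0.0
```

Request:
step_arm(steps=[[[-0.23,0.26,0.18,0,-0.086,0],[-0.46,0.52,0.36,0,-0.172,0],[-0.692,0.791,0.539,0,-0.258,0],[-0.692,0.791,0.539,0,-0.258,0],[-0.692,0.791,0.539,0,-0.258,0]]])

```text
clock: 1.8
tool_pos: [0.4942, -0.1543, 0.1326]
orientation: [-180.0, 36.9, -164.4]
force: [-0.4, 0.1, 0.8]
opening: 0.0879
gripper_force: 0.0
```

```bash
python3 - <<'E'
from h import *
p,r,o=pose();c=calibration("wrist");P,d=snapshot("wrist");np.savez("pics/w1.npz",p=P,d=d,**c)
print(o["clock"],p,o["orientation"],o["force"],o["joint_pos"])
print(proj([foot(0,0,.08),foot(0,0,.096),foot(0,0,.064)],c))
u,v=proj([foot(0,0,.08)],c)[0].astype(int)
cr=P[v-60:v+60,u-80:u+80,::-1][::-1,::-1]
cv2.imwrite("pics/w1.png",cv2.resize(cr,(800,600),interpolation=cv2.INTER_CUBIC));print(u,v)
E
```

```text
1.8 [ 0.49421501 -0.15432178  0.13259977] [-179.99348738   36.91712378 -164.40599618] [-0.41380329  0.14514113  0.81339192] [-13.19919261  -3.07859148 -35.02717583 -35.8796838  -29.5680393
 -34.10412597]
[[277.10135088 208.10625372]
 [277.01194156 223.65122035]
 [277.184764   193.60380305]]
277 208
```

View pics/w1.png

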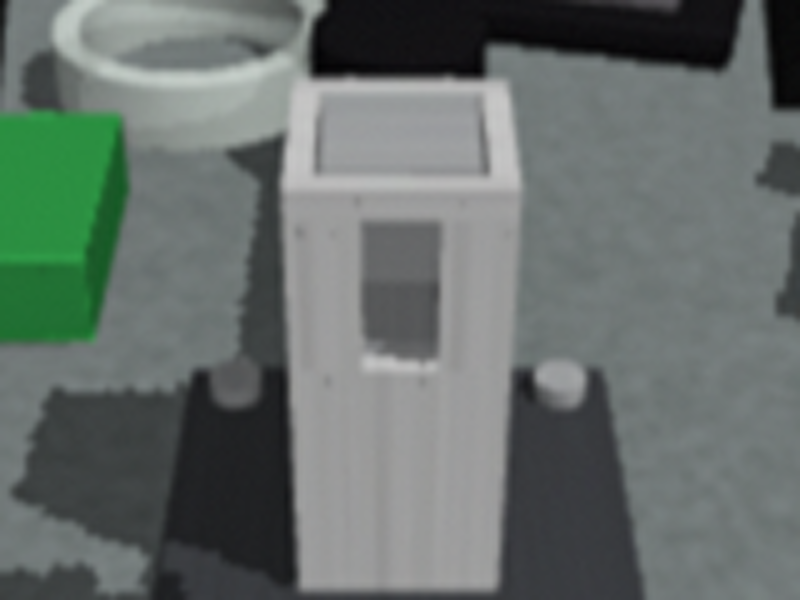

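The slot shows at crop x 362–440, y 220–370. Inside it the shade steps from light (spigot face) to dark (hole) at y≈283, which is the hole's upper edge. The front-face slot edges lie where my foot model predicts.

```bash
python3 - <<'E'
from h import *
z=np.load("pics/w1.npz");c={k:z[k] for k in("mtx","rvec","tvec")}
for h in(-.008,-.004,-.002,0,.002,.004,.008):
    print(h,proj([foot(.006,0,.08+h+.0068),foot(.006,0,.08+h-.0068)],c).round(1)[:,1])
print(proj([foot(.005,0,.064)],c))
print(z["p"][190:228,276].mean(1).round().tolist())
W=cloud(z["d"],c)
t=[((W[v,276]-foot(0,0,0))@FX, W[v,276][2]) for v in range(188,232)]
print([(round(a*1000,1),round(b*1000,1)) for a,b in t])
# sleeve top lateral
m=(W[...,2]>.097)&(W[...,2]<.108); a=W[m]; a=a[np.hypot(*(a[:,:2]-FO[:2]).T)<.04]; L=(a-foot(0,0,0));print(len(a),(L@FX).min(),(L@FX).max(),(L@FY).min(),(L@FY).max(),a[:,2].mean(),cv2.minAreaRect(a[:,:2].astype(np.float32)))
p,r,o=pose()
p1=np.array([.505,.195,.22]); r1=tool(-187.7,0)
seq(p,r,p1,r1,4)
E
```

```text
-0.008 [210.9 198.6]
-0.004 [214.6 202.2]
-0.002 [216.5 204. ]
0 [218.4 205.8]
0.002 [220.3 207.6]
0.004 [222.3 209.4]
0.008 [226.2 213.1]
[[277.1679744  196.94672067]]
[156.0, 154.0, 157.0, 171.0, 185.0, 167.0, 119.0, 100.0, 97.0, 92.0, 87.0, 86.0, 86.0, 87.0, 87.0, 86.0, 87.0, 87.0, 87.0, 86.0, 88.0, 94.0, 102.0, 104.0, 103.0, 103.0, 104.0, 102.0, 103.0, 103.0, 103.0, 102.0, 105.0, 123.0, 148.0, 158.0, 158.0, 157.0]
[(np.float64(-1.1), np.float64(58.4)), (np.float64(-1.1), np.float64(59.6)), (np.float64(-0.3), np.float64(60.1)), (np.float64(-0.4), np.float64(61.3)), (np.float64(1.2), np.float64(61.3)), (np.float64(-0.1), np.float64(63.4)), (np.float64(0.8), np.float64(63.9)), (np.float64(3.3), np.float64(63.1)), (np.float64(4.7), np.float64(63.1)), (np.float64(5.6), np.float64(63.6)), (np.float64(5.1), np.float64(65.2)), (np.float64(4.3), np.float64(66.8)), (np.float64(7.5), np.float64(65.6)), (np.float64(8.7), np.float64(65.9)), (np.float64(9.9), np.float64(66.2)), (np.float64(10.9), np.float64(66.6)), (np.float64(14.4), np.float64(65.2)), (np.float64(15.0), np.float64(66.0)), (np
[... 679 characters left out ...]
-0.3), np.float64(96.5)), (np.float64(0.3), np.float64(97.1)), (np.float64(-0.2), np.float64(98.5)), (np.float64(0.4), np.float64(99.1)), (np.float64(-0.6), np.float64(100.7)), (np.float64(-0.2), np.float64(101.4)), (np.float64(0.6), np.float64(101.8)), (np.float64(1.9), np.float64(102.1))]
1224 -0.002054437591625185 0.03910681843357227 -0.020565122051763376 0.019532052131704652 0.10185209295121311 ((0.5501869916915894, -0.14169904589653015), (0.04112740606069565, 0.04012798145413399), 14.8037691116333)
1 [-0.339, 0.836, -0.018] [0.065, 0.318, 0.196]
2 [-0.247, 0.863, -0.093] [0.065, 0.318, 0.196]
3 [-0.141, 0.878, -0.152] [0.065, 0.318, 0.195]
4 [-0.028, 0.881, -0.194] [0.065, 0.317, 0.196]
```

Depth through the slot puts the hole floor at z ≈ 66 mm and its top at about 80 mm, so the hole's middle is at z ≈ 73 mm (7 mm below the slot's middle). Next I look at the pin from above.

Request:
step_arm(steps=[[[-0.17,0.42,-0.01,0.03,0.16,0.1],[-0.339,0.836,-0.018,0.065,0.318,0.196]]])

```text
clock: 2.05
tool_pos: [0.484, -0.1346, 0.1325]
orientation: [178.3, 31.5, -168.2]
force: [-0.7, -0.4, 0.0]
opening: 0.0875
gripper_force: 0.0
```

Request:
step_arm(steps=[[[-0.12,0.43,-0.045,0.03,0.16,0.1],[-0.247,0.863,-0.093,0.065,0.318,0.196]]])

```text
clock: 2.25
tool_pos: [0.4789, -0.0955, 0.1394]
orientation: [176.8, 25.7, -171.4]
force: [1.0, -0.7, 0.2]
opening: 0.0877
gripper_force: 0.0
```

Request:
step_arm(steps=[[[-0.07,0.44,-0.07,0.03,0.16,0.1],[-0.141,0.878,-0.152,0.065,0.318,0.195]]])

```text
clock: 2.45
tool_pos: [0.4714, -0.0286, 0.1569]
orientation: [176.4, 17.5, -176.1]
force: [2.0, 1.2, -0.5]
opening: 0.0875
gripper_force: 0.0
```

Request:
step_arm(steps=[[[0,0.44,0.1,0.03,0.16,0.1],[-0.028,0.85,0.25,0.065,0.317,0.196],[-0.028,0.85,0.25,0.065,0.317,0.196],[-0.028,0.85,0.25,0.065,0.317,0.196]]])

```text
clock: 2.85
tool_pos: [0.4754, 0.0597, 0.1385]
orientation: [177.1, 8.2, 179.0]
force: [-0.1, -0.9, -1.2]
opening: 0.0879
gripper_force: 0.0
```

```bash
sed -i 's/FO=np.array(.*$/FO=np.array([.5503,-.1416,0])/' h.py; python3 - <<'E'
from h import *
p,r,o=pose();c=calibration("wrist");P,d=snapshot("wrist");np.savez("pics/w2.npz",p=P,d=d,**c)
print(o["clock"],p,o["orientation"],o["force"],o["joint_pos"])
a=proj([[.5143,.1924,.059],[.5451,.1908,.051],[.6001,.1825,.051]],c);print(a)
u,v=a[1].astype(int);v=max(v,75);print(u,v)
cr=P[v-75:v+75,u-100:u+100,::-1][::-1,::-1]
cv2.imwrite("pics/w2.png",cv2.resize(cr,(800,600),interpolation=cv2.INTER_CUBIC))
W=cloud(d,c); q=W[(np.hypot(W[...,0]-.53,W[...,1]-.19)<.05)]; 
h=q[(q[:,2]>.0555)&(q[:,2]<.064)&(abs(q[:,1]-.192)<.012)]; print(len(h),h.mean(0),cv2.minAreaRect(h[:,:2].astype(np.float32)))
E
```

```text
2.85 [0.47543956 0.05967307 0.13853987] [177.07560059   8.23012041 179.0494692 ] [-0.13618467 -0.91695814 -1.24562659] [  32.68669617   -1.21418894  -36.28197406    2.90166766  -46.4934837
 -125.26937093]
[[411.04592958 224.36091052]
 [400.89882264 246.3619334 ]
 [385.5656937  287.76826355]]
400 246
332 [0.52656232 0.1916104  0.05851501] ((0.52740877866745, 0.19219601154327393), (0.012409653514623642, 0.03014017455279827), 83.02395629882812)
```

View pics/w2.png

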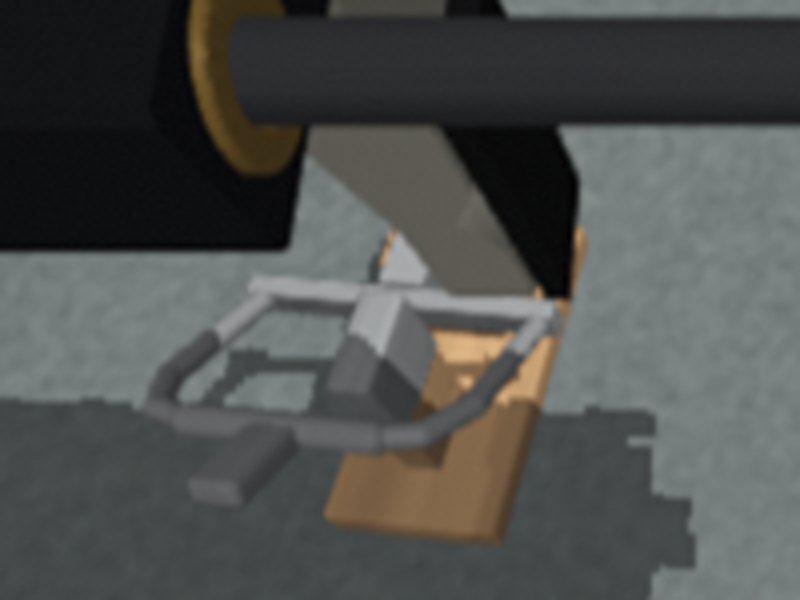

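The wrist view is partly blocked by the gripper, because the arm lagged behind the commanded pose. The depth still gives a clean head rectangle: 30 x 12 mm, centre (0.5274, 0.1922), yaw ≈ -7°. That matches the top-view estimate.

```bash
python3 - <<'E'
from h import *
p,r,o=pose()
seq(p,r,np.array([.5262,.1923,.13]),tool(-187.3),2)
E
```

```text
1 [-0.236, 0.667, 0.112] [0.059, 0.141, 0.113]
2 [-0.204, 0.682, 0.077] [0.059, 0.141, 0.113]
```

Request:
step_arm(steps=[[[-0.08,0.22,0,0.02,0.047,0.038],[-0.16,0.44,0,0.04,0.094,0.076],[-0.236,0.667,0.0,0.059,0.141,0.113],[-0.236,0.667,0,0.059,0.141,0.113],[-0.236,0.667,0,0.059,0.141,0.113]]], jaw=197)

```text
clock: 3.4
tool_pos: [0.4989, 0.1244, 0.1459]
orientation: [178.4, 4.1, 175.8]
force: [-0.4, -0.5, -0.1]
opening: 0.0533
gripper_force: 0.0
```

```bash
python3 - <<'E'
from h import *
p,r,o=pose();print(p,o["orientation"],o["opening"])
seq(p,r,np.array([.5262,.1923,.13]),tool(-187.3),1)
E
```

```text
[0.49887954 0.12438732 0.14593515] [178.35465306   4.1439477  175.83833452] 0.053286349345253496
1 [-0.211, 0.692, 0.195] [0.061, 0.143, 0.112]
```

Request:
step_arm(steps=[[[-0.07,0.23,0.06,0.02,0.047,0.038],[-0.14,0.46,0.13,0.04,0.094,0.076],[-0.211,0.692,0.195,0.061,0.143,0.112],[-0.211,0.692,0.195,0.061,0.143,0.112],[-0.211,0.692,0.195,0.061,0.143,0.112]]])

```text
clock: 3.9
tool_pos: [0.5258, 0.1923, 0.1297]
orientation: [-180.0, -0.0, 172.7]
force: [-0.7, 0.5, 0.0]
opening: 0.0206
gripper_force: 0.0
```

```bash
python3 - <<'E'
from h import *
p,r,o=pose();print(p,o["orientation"],o["opening"])
c=calibration("wrist");P,d=snapshot("wrist")
W=cloud(d,c); q=W[(np.hypot(W[...,0]-.53,W[...,1]-.19)<.05)]; 
h=q[(q[:,2]>.0555)&(q[:,2]<.064)&(abs(q[:,1]-.192)<.012)]; print(len(h),h.mean(0) if len(h) else 0,cv2.minAreaRect(h[:,:2].astype(np.float32)) if len(h)>5 else 0)
print("to grasp");seq(p,r,np.array([.5262,.1923,.0272]),tool(-187.3),1)
E
```

```text
[0.52576654 0.19233759 0.12965255] [-1.79981597e+02 -3.65767536e-02  1.72718446e+02] 0.020610384096959863
414 [0.52692903 0.19293989 0.0586766 ] ((0.5274379849433899, 0.19245368242263794), (0.011873814277350903, 0.029498182237148285), 82.78109741210938)
to grasp
1 [-0.005, 0.001, 1.025] [-0.001, -0.001, 0.001]
```

Request:
step_arm(steps=[[[0,0,0.3,0,0,0],[-0.005,0,0.55,0,0,0],[-0.005,0,0.7,0,0,0],[-0.005,0,0.82,0,0,0],[-0.005,0,0.92,0,0,0],[-0.005,0,1,0,0,0],[-0.005,0,1,0,0,0]]])

```text
clock: 4.65
tool_pos: [0.5262, 0.1933, 0.0294]
orientation: [-180.0, -0.1, 172.7]
force: [0.1, -0.0, -0.5]
opening: 0.0202
gripper_force: 0.0
```

Request:
step_arm(steps=[[[0,0,0.02,0,0,0],[0,0,0.02,0,0,0],[0,0,0.02,0,0,0],[0,0,0.02,0,0,0],[0,0,0.02,0,0,0]]], jaw=255)

```text
clock: 5.15
tool_pos: [0.5281, 0.1944, 0.0298]
orientation: [179.9, 0.2, 172.8]
force: [0.8, -3.3, 7.9]
opening: 0.0
gripper_force: 3.8
```

The jaws read fully shut, so something is off. I'll look before moving.

```bash
python3 - <<'E'
from h import *
p,r,o=pose();print(o)
P0,d0=snapshot("wrist");c0=calibration("wrist")
P1,d1=snapshot("scene");P2,d2=snapshot("top")
np.savez("pics/m.npz",p0=P0,d0=d0,p1=P1,d1=d1,p2=P2,d2=d2)
q=proj([[.527,.193,.05]],c0)[0].astype(int);print(q)
a=P0[:,:,::-1][::-1,::-1][ 60:360,80:480]
b=P1[230:330,280:420,::-1]
im=np.hstack([cv2.resize(a,(400,300)),cv2.resize(b,(400,300),interpolation=cv2.INTER_CUBIC)])
e=cv2.resize(P2[170:245,180:280,::-1],(400,300),interpolation=cv2.INTER_CUBIC)
im=np.vstack([im,np.hstack([e,np.zeros_like(e)])])
cv2.imwrite("pics/m.png",im)
E
```

```text
{'clock': 5.15, 'joint_pos': array([ 4.01701791e+01,  1.94437347e+01, -2.56542421e+01,  6.61675726e-02,
       -4.47185809e+01, -1.37392215e+02]), 'qvel': array([-0.14747202, -0.03578677, -0.0697281 , -0.06552354,  0.08494042,
       -0.00429847]), 'tau': array([ 1.22339856e+00, -4.53231919e+01,  2.00203800e+01,  3.70106891e+00,
        2.85136532e-01, -6.70799433e-03]), 'tool_pos': array([0.5281455 , 0.19440903, 0.02983284]), 'orientation': array([1.79896619e+02, 1.58549940e-01, 1.72824764e+02]), 'force': array([ 0.75506994, -3.25094962,  7.9331281 ]), 'moment': array([-0.79940642, -0.22954006,  0.01509868]), 'gripper_force': 3.7939697282854468, 'opening': 1.8419113841889516e-05}
[276 250]
```

View pics/m.png

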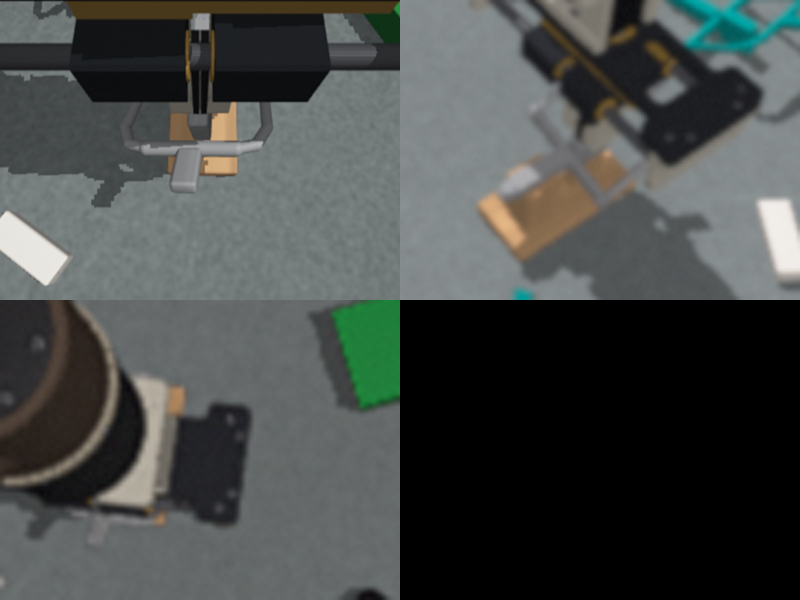

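```bash
python3 - <<'E'
from h import *
z=np.load("pics/m.npz")
a=z["p0"][:,:,::-1][::-1,::-1][95:215,210:370]   # wrist close-up
b=z["p1"][245:305,325:405,::-1]
im=np.hstack([cv2.resize(a,(400,300),interpolation=cv2.INTER_CUBIC),cv2.resize(b,(400,300),interpolation=cv2.INTER_CUBIC)])
cv2.imwrite("pics/m2.png",im)
pg=np.array([.5264,.1923,0]);X=np.array([np.cos(np.radians(-7.2)),np.sin(np.radians(-7.2)),0]);Y=np.array([-X[1],X[0],0])
for n,d,c in(("wrist",z["d0"],calibration("wrist")),("scene",z["d1"],calibration("scene"))):
    W=cloud(d,c).reshape(-1,3);L=np.c_[(W-pg)@X,(W-pg)@Y,W[:,2]]*1000
    m=(abs(L[:,1])<10)&(L[:,0]>-18)&(L[:,0]<90)&(L[:,2]>36)&(L[:,2]<70);L=L[m]
    for x in range(-18,90,6):
        q=L[(L[:,0]>=x)&(L[:,0]<x+6)]
        if len(q)>3: print(n,x,len(q),"y",q[:,1].min().round(),q[:,1].max().round(),"z",np.percentile(q[:,2],[10,50,90]).round(1))
E
```

```text
wrist -18 328 y -4.0 10.0 z [39.6 50.9 58.6]
wrist -12 426 y -10.0 10.0 z [57.5 60.1 68.5]
wrist -6 48 y -5.0 9.0 z [37.7 51.  59.5]
wrist 0 21 y -5.0 3.0 z [39.8 59.1 59.7]
wrist 6 19 y 2.0 3.0 z [58.8 59.4 60.1]
wrist 12 8 y 2.0 3.0 z [59.1 59.7 60.4]
wrist 18 13 y 2.0 3.0 z [50.6 51.4 52.5]
wrist 24 7 y 2.0 3.0 z [51.  51.8 52.2]
wrist 54 64 y -3.0 5.0 z [51.9 52.6 53.3]
wrist 60 107 y -3.0 6.0 z [51.5 52.5 53.3]
wrist 66 56 y -3.0 5.0 z [51.1 52.4 53.1]
scene 0 5 y 5.0 6.0 z [38.4 39.6 43.2]
scene 6 12 y -1.0 7.0 z [40.3 51.  58. ]
scene 12 53 y -10.0 8.0 z [48.9 58.2 67.6]
scene 18 28 y -9.0 9.0 z [47.4 49.9 52. ]
scene 24 25 y -6.0 8.0 z [43.3 50.3 53. ]
scene 30 26 y -5.0 9.0 z [42.5 49.5 52. ]
scene 36 30 y -5.0 10.0 z [43.1 49.6 52.2]
scene 42 31 y -7.0 10.0 z [39.9 49.1 52.4]
scene 48 30 y -7.0 10.0 z [41.2 49.9 52.1]
scene 54 31 y -6.0 10.0 z [42.8 50.4 52.2]
scene 60 33 y -7.0 10.0 z [39.9 49.2 52.1]
scene 66 23 y -8.0 5.0 z [41.6 49.  52. ]
scene 72 24 y -6.0 3.0 z [42.5 49.2 52.4]
```

View pics/m2.png

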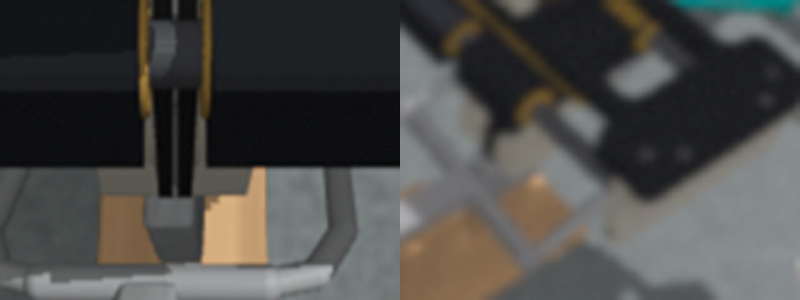

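The close-up shows the pads closed right over the head's middle, with the head and yoke still in place. I'll let the fingers settle and read again.

Request:
step_arm(steps=[[[0,0,-0.025,0,0,0],[0,0,-0.025,0,0,0],[0,0,-0.025,0,0,0]]])

```text
clock: 5.6
tool_pos: [0.5266, 0.1939, 0.0306]
orientation: [180.0, -0.0, 172.8]
force: [-1.0, 0.3, -0.4]
opening: 0.0008
gripper_force: 0.0
```

```bash
python3 - <<'E'
from h import *
p,r,o=pose();print(p,o["force"],o["moment"],o["opening"],o["gripper_force"])
E
```

```text
[0.52656178 0.19385125 0.03059487] [-1.00262763  0.25500846 -0.42993551] [ 0.02354172 -0.02899975 -0.07082224] 0.0008204758948194943 0.0
```

Request:
step_arm(steps=[[[0,0,0,0,0,0],[0,0,0,0,0,0],[0,0,0,0,0,0]]], jaw=197)

```text
clock: 5.9
tool_pos: [0.5265, 0.1937, 0.0303]
orientation: [-180.0, -0.0, 172.8]
force: [-1.0, 0.5, 0.0]
opening: 0.0173
gripper_force: 0.0
```

```bash
python3 - <<'E'
from h import *
p,r,o=pose();print(p,o["force"],o["moment"],o["opening"],o["gripper_force"])
c0=calibration("wrist");P0,d0=snapshot("wrist")
np.savez("pics/m3.npz",p0=P0,d0=d0)
a=P0[:,:,::-1][::-1,::-1][95:215,210:370]
cv2.imwrite("pics/m3.png",cv2.resize(a,(800,600),interpolation=cv2.INTER_CUBIC))
pg=np.array([.5264,.1923,0]);X=np.array([np.cos(np.radians(-7.2)),np.sin(np.radians(-7.2)),0]);Y=np.array([-X[1],X[0],0])
W=cloud(d0,c0).reshape(-1,3);L=np.c_[(W-pg)@X,(W-pg)@Y,W[:,2]]*1000
m=(abs(L[:,1])<20)&(L[:,0]>-18)&(L[:,0]<90)&(L[:,2]>36)&(L[:,2]<70);L=L[m]
for x in range(-18,90,6):
    q=L[(L[:,0]>=x)&(L[:,0]<x+6)]
    if len(q)>3: print(x,len(q),"y",np.percentile(q[:,1],[2,98]).round(1),"z",np.percentile(q[:,2],[10,50,90]).round(1))
E
```

```text
[0.52654035 0.1936887  0.03031613] [-0.99019122  0.50883519  0.03574227] [-0.01797148 -0.01121905  0.00915711] 0.0172812891628385 0.0
-18 328 y [-4.7  6.5] z [38.9 50.5 58.4]
-12 434 y [-18.8  18.8] z [58.1 60.5 68.8]
-6 204 y [-7.1 10.7] z [57.9 58.8 60. ]
0 209 y [-7.1 10.6] z [58.  58.8 61. ]
6 192 y [-7.1 10.6] z [57.8 58.8 60.1]
12 190 y [-7.4 10.9] z [44.4 56.6 59. ]
18 190 y [-7.3 11. ] z [50.2 51.2 52.2]
24 34 y [-6.1  5.8] z [51.2 51.8 52.3]
30 45 y [-8.9 11.6] z [36.4 38.3 40.2]
42 64 y [-6.4  4.6] z [51.5 52.1 52.8]
48 197 y [-10.3  11.5] z [44.7 51.6 52.6]
54 244 y [-10.9  10.9] z [44.3 51.2 52.4]
60 181 y [-11.3  10.3] z [44.7 51.8 52.6]
66 58 y [-6.2  3.4] z [50.8 51.6 52.2]
```

View pics/m3.png

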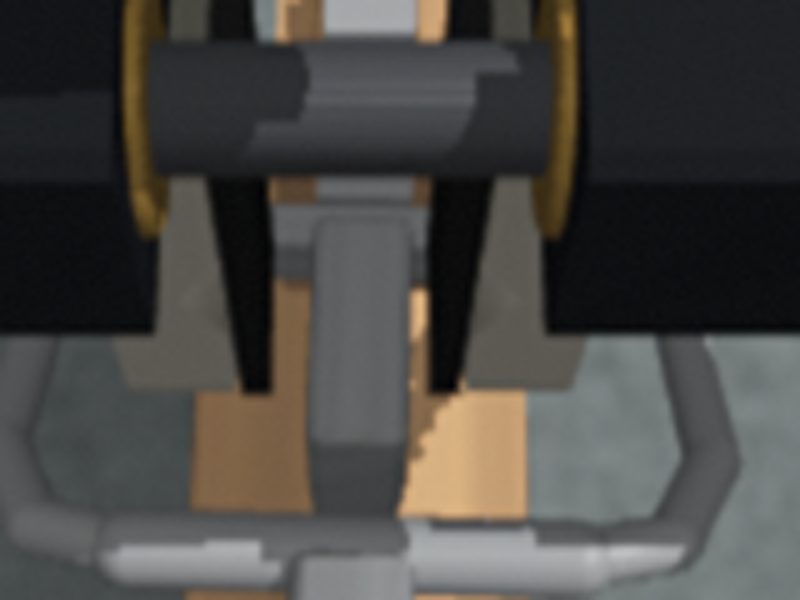

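The crop shows the pads straddling the head symmetrically, with the pin undisturbed. But the tips end at about y=390, level with the head's top, so the real tips are higher than the reported TCP. I'll check this with depth.

```bash
python3 - <<'E'
from h import *
z=np.load("pics/m3.npz");c=calibration("wrist");W=cloud(z["d0"],c)
p,r,o=pose();T=r.inv().apply((W-p).reshape(-1,3)).reshape(W.shape)[::-1,::-1]; Wf=W[::-1,::-1]
for n,x,y in(("tipL",140,383),("padL",257,385),("padR",445,385),("tipR",560,380),("padL hi",240,300),("bodyL",80,325),("bodyR",620,325),("rod",380,110),("headtop",360,400)):
    rr,cc=95+y//5,210+x//5
    print(n,"world",Wf[rr,cc].round(4),"tool mm",(T[rr,cc]*1000).round(1))
# finger tip independent check in the scene camera
d1=np.load("pics/m.npz")["d1"];S=cloud(d1,calibration("scene")).reshape(-1,3)
L=r.inv().apply(S-p)*1000
m=(abs(L[:,0])<14)&(abs(L[:,1])<45)&(L[:,2]<0)&(L[:,2]>-120)
for a in range(-120,0,10):
    q=L[m&(L[:,2]>=a)&(L[:,2]<a+10)]; print(a,len(q),q.min(0).round(),q.max(0).round()) if len(q) else 0
E
```

```text
tipL world [0.5194 0.2179 0.0662] tool mm [ 10.2  23.1 -35.9]
padL world [0.5192 0.2055 0.0621] tool mm [  8.8  10.8 -31.7]
padR world [0.5165 0.1843 0.062 ] tool mm [  8.8 -10.6 -31.7]
tipR world [0.5136 0.1722 0.0661] tool mm [ 10.2 -22.9 -35.7]
padL hi world [0.5191 0.2059 0.082 ] tool mm [  8.9  11.1 -51.6]
bodyL world [0.4912 0.2155 0.1322] tool mm [  37.9   17.2 -101.8]
bodyR world [0.4872 0.1817 0.1315] tool mm [  37.6  -16.9 -101.1]
rod world [0.4968 0.196  0.1431] tool mm [  29.8   -1.5 -112.8]
headtop world [0.5171 0.1939 0.0592] tool mm [  9.4  -1.1 -28.9]
-120 111 [  -9.   18. -120.] [  14.   34. -110.]
-110 20 [ -13.   32. -110.] [  14.   34. -100.]
-100 8 [-13.  32. -99.] [ 10.  34. -91.]
-90 1 [ -8.  32. -89.] [ -8.  32. -89.]
-70 6 [-14.  16. -69.] [ -9.  20. -60.]
-60 16 [-14. -10. -60.] [  5.  19. -50.]
-50 39 [-14. -13. -50.] [  5.  16. -40.]
-40 47 [-14. -40. -40.] [ 10.  41. -30.]
-30 62 [-14. -42. -30.] [ 10.  42. -20.]
-20 18 [-14.   3. -20.] [  9.  40. -10.]
-10 17 [ -9.   3. -10.] [ 9.  5. -1.]
```

Depth and the touch agree. The real fingertips sit about 31 mm behind the reported TCP, and the body and pads keep the distances given. I'll use that offset, so the grasp needs another ~33 mm down.

Request:
step_arm(steps=[[[0,-0.013,0.08,0,0,0],[0,-0.013,0.16,0,0,0],[0,-0.013,0.24,0,0,0],[0,-0.013,0.3,0,0,0],[0,-0.013,0.335,0,0,0],[0,-0.013,0.335,0,0,0]]])

```text
clock: 6.55
tool_pos: [0.5261, 0.1922, -0.0038]
orientation: [-180.0, -0.1, 172.8]
force: [-0.3, 0.1, 0.1]
opening: 0.0198
gripper_force: 0.0
```

```bash
python3 - <<'E'
from h import *
p,r,o=pose();print(p,o["force"],o["moment"],o["opening"],o["gripper_force"])
E
```

```text
[ 0.52610638  0.19218104 -0.0037831 ] [-0.3453982   0.09158892  0.05097114] [-0.02260813 -0.0156417  -0.02269744] 0.01981736829733266 0.0
```

No contact on the way down. Closing.

Request:
step_arm(steps=[[[0,0,0,0,0,0],[0,0,0,0,0,0],[0,0,0,0,0,0],[0,0,0,0,0,0]]], jaw=255)

```text
clock: 6.95
tool_pos: [0.5266, 0.1926, -0.0028]
orientation: [180.0, 0.0, 172.8]
force: [0.1, -0.5, -0.5]
opening: 0.0119
gripper_force: 29.9
```

```bash
cat >> h.py <<'E'
OFF=.0308; G=OFF+hold_point_z   # true tip / grasp point lie this far behind the reported TCP
def tcp_for(g,r,off=None): return np.array(g)+r.apply([0,0,G if off is None else off])
E
python3 - <<'E'
from h import *
p,r,o=pose();print(p,o["force"],o["moment"],o["opening"],o["gripper_force"])
print("grasp",p-r.apply([0,0,G]))
# lift to z+0.13, then go to pre-insert pose
up=p+[0,0,.1]
r1=tool(-165); g=foot(-.022-.056-.04,0,.0735+.02); t=tcp_for(g,r1); print("pre",t)
seq(up,r,t+[0,0,.04],r1,4)
E
```

```text
[ 0.52657367  0.19255878 -0.00280513] [ 0.07414316 -0.50573041 -0.54492622] [ 0.04501882  0.01050009 -0.0258439 ] 0.011873620719330914 29.90454912185669
grasp [0.5265629  0.19253173 0.04679487]
pre [ 0.41700224 -0.17731703  0.0439    ]
1 [0.155, -0.952, 0.033] [0.0, 0.0, -0.194]
2 [0.247, -0.932, 0.033] [0.0, 0.0, -0.194]
3 [0.336, -0.904, 0.032] [0.001, 0.0, -0.194]
4 [0.422, -0.867, 0.033] [-0.0, 0.001, -0.194]
```

Request:
step_arm(steps=[[[0,0,-0.05,0,0,0],[0,0,-0.15,0,0,0],[0,0,-0.35,0,0,0],[0,0,-0.7,0,0,0],[0,0,-1,0,0,0],[0,0,-1,0,0,0]]])

```text
clock: 7.55
tool_pos: [0.5292, 0.1941, 0.1024]
orientation: [179.7, 0.4, 172.8]
force: [1.2, 0.3, -1.5]
opening: 0.0123
gripper_force: 29.9
```

Request:
step_arm(steps=[[[0.03,-0.2,0,0,0,-0.04],[0.08,-0.5,0.015,0,0,-0.1],[0.12,-0.75,0.025,0,0,-0.15],[0.155,-0.952,0.033,0,0,-0.194]]])

```text
clock: 7.95
tool_pos: [0.4981, 0.0986, 0.0937]
orientation: [180.0, -0.0, 178.4]
force: [1.2, -0.4, -2.6]
opening: 0.0118
gripper_force: 29.9
```

Request:
step_arm(steps=[[[0.08,-0.31,0.01,0,0,-0.065],[0.16,-0.62,0.02,0,0,-0.13],[0.247,-0.932,0.033,0,0,-0.194]]])

```text
clock: 8.25
tool_pos: [0.471, 0.0064, 0.0905]
orientation: [180.0, -0.0, -176.0]
force: [0.5, 0.2, -2.2]
opening: 0.0116
gripper_force: 29.9
```

Request:
step_arm(steps=[[[0.11,-0.3,0.01,0,0,-0.065],[0.22,-0.6,0.02,0,0,-0.13],[0.336,-0.904,0.032,0,0,-0.194]]])

```text
clock: 8.55
tool_pos: [0.4436, -0.0861, 0.0874]
orientation: [180.0, 0.0, -170.5]
force: [0.4, -0.7, -2.3]
opening: 0.0119
gripper_force: 29.9
```

Request:
step_arm(steps=[[[0.14,-0.28,0.01,0,0,-0.065],[0.25,-0.52,0.02,0,0,-0.12],[0.35,-0.72,0.03,0,0,-0.165],[0.422,-0.867,0.033,0,0,-0.194],[0.422,-0.867,0.033,0,0,-0.194],[0.422,-0.867,0.033,0,0,-0.194]]])

```text
clock: 9.15
tool_pos: [0.4167, -0.1775, 0.0839]
orientation: [180.0, 0.0, -165.1]
force: [-0.6, 0.4, -1.1]
opening: 0.0114
gripper_force: 29.9
```

```bash
sed -i 's/^OFF=.*/OFF=.030; G=.0488/' h.py; python3 - <<'E'
from h import *
p,r,o=pose();print(p,o["orientation"],o["force"],o["moment"],o["opening"],o["gripper_force"])
r1=tool(-165); g=foot(-.022-.056-.03,0,.075); t=tcp_for(g,r1)
seq(p,r,t,r1,1)
E
```

```text
[ 0.41666948 -0.1775198   0.0839183 ] [ 1.79980709e+02  7.54711213e-03 -1.65093275e+02] [-0.58068399  0.36856818 -1.1295598 ] [ 0.02544218 -0.0133688  -0.00459059] 0.011404096936265777 29.903593361377716
1 [-0.104, 0.001, 0.577] [0.001, 0.0, -0.003]
```

Request:
step_arm(steps=[[[-0.03,0,0.15,0,0,0],[-0.06,0,0.3,0,0,0],[-0.09,0,0.45,0,0,0],[-0.104,0,0.577,0,0,0],[-0.104,0,0.577,0,0,0],[-0.104,0,0.577,0,0,0]]])

```text
clock: 9.75
tool_pos: [0.4271, -0.1742, 0.0263]
orientation: [180.0, -0.0, -165.0]
force: [0.2, 0.7, -1.3]
opening: 0.0116
gripper_force: 29.9
```

```bash
python3 - <<'E'
from h import *
p,r,o=pose();print(p,o["orientation"],o["force"])
for n in("wrist","scene","top"):
    c=calibration(n);P,d=snapshot(n)
    if n=="wrist": np.savez("pics/w4.npz",p=P,d=d,**c); cv2.imwrite("pics/w4.png",cv2.resize(P[::-1,::-1,::-1][90:315,130:430],(800,600),interpolation=cv2.INTER_CUBIC))
    W=cloud(d,c).reshape(-1,3);L=np.c_[(W-foot(0,0,0))@FX,(W-foot(0,0,0))@FY,W[:,2]]*1000
    L=L[~np.isnan(L[:,0])]
    m=(abs(L[:,1])<8)&(L[:,0]>-90)&(L[:,0]<0)&(L[:,2]>60)&(L[:,2]<95)
    for x in range(-90,0,6):
        q=L[m&(L[:,0]>=x)&(L[:,0]<x+6)]
        if len(q)>3: print(n,x,len(q),"y",q[:,1].min().round(1),q[:,1].max().round(1),"z",np.percentile(q[:,2],[10,50,90]).round(1),"xmax",q[:,0].max().round(1))
    s=L[(L[:,2]>98)&(L[:,2]<106)&(L[:,0]>-8)&(L[:,0]<48)&(abs(L[:,1])<30)];
    if len(s): print(n,"sleeve",s.min(0).round(1),s.max(0).round(1))
E
```

```text
[ 0.42712037 -0.17421014  0.02632314] [ 1.79985598e+02 -2.65224547e-02 -1.64956141e+02] [ 0.15405556  0.68587337 -1.28562988]
wrist -90 112 y -6.2 7.0 z [79.5 80.6 81.6] xmax -84.0
wrist -84 212 y -5.7 6.0 z [80.4 81.  81.7] xmax -78.0
wrist -78 216 y -5.7 6.1 z [80.3 81.  81.7] xmax -72.1
wrist -72 123 y -5.2 6.1 z [80.4 81.  81.6] xmax -67.6
scene -90 14 y -7.5 7.4 z [77.1 78.6 81.3] xmax -84.0
scene -84 14 y -4.7 7.2 z [71.4 76.9 81.3] xmax -78.2
scene -78 14 y -7.5 4.5 z [72.9 78.8 80.1] xmax -72.2
scene -72 11 y -6.3 4.8 z [70.3 74.8 78.6] xmax -67.5
scene -66 17 y -6.1 5.0 z [72.5 78.2 80.7] xmax -60.1
scene -60 12 y -5.6 3.8 z [68.1 78.3 81.2] xmax -54.4
scene -54 11 y -5.4 5.2 z [71.1 78.9 80.2] xmax -49.0
scene -48 14 y -5.2 4.1 z [72.2 78.8 81.2] xmax -42.7
scene -42 12 y -4.9 4.0 z [70.7 78.4 81.1] xmax -37.5
scene -36 17 y -5.5 4.7 z [70.4 77.4 80. ] xmax -30.2
scene sleeve [  0.9 -22.7  98.3] [ 43.9  20.1 103.6]
top sleeve [  0.6 -19.5  98.1] [ 40.7  21.4 105.8]
```

View pics/w4.png

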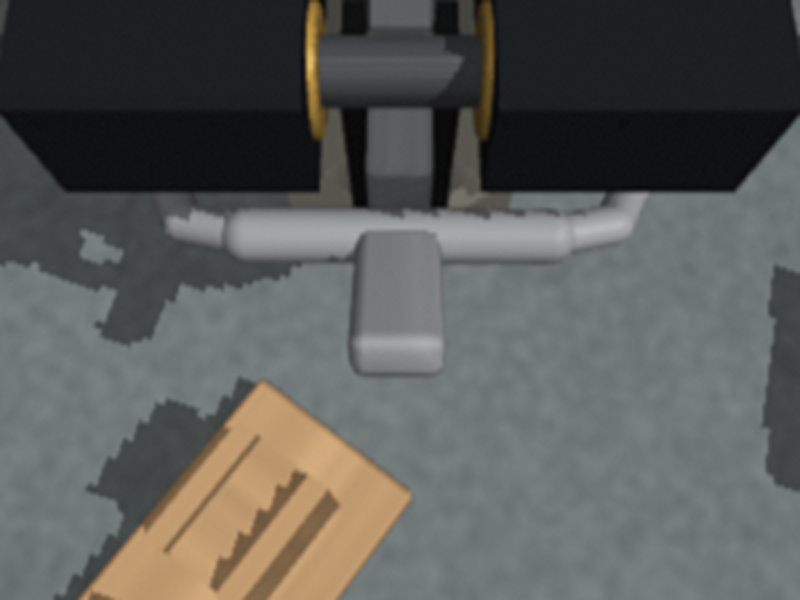

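The pin is held centred (y ≈ 0, shank axis at z ≈ 75 mm, tip about 30 mm before the sleeve), and the ring lies open behind the gripper. I'll lower it 1.2 mm and advance to the spigot's face.

Request:
step_arm(steps=[[[-0.06,0,0.006,0,0,0],[-0.12,0,0.012,0,0,0],[-0.18,0,0.012,0,0,0],[-0.24,0,0.012,0,0,0],[-0.29,0,0.012,0,0,0],[-0.33,0,0.012,0,0,0],[-0.36,0,0.012,0,0,0],[-0.36,0,0.012,0,0,0]]])

```text
clock: 10.7
tool_pos: [0.462, -0.1653, 0.0248]
orientation: [180.0, -0.0, -165.0]
force: [0.2, 0.2, -2.8]
opening: 0.0118
gripper_force: 29.9
```

Request:
step_arm(steps=[[[-0.02,0,0,0,0,0],[-0.04,0,0,0,0,0],[-0.06,0,0,0,0,0],[-0.08,0,0,0,0,0],[-0.08,0,0,0,0,0]]])

```text
clock: 11.2
tool_pos: [0.4697, -0.1633, 0.0249]
orientation: [180.0, 0.0, -165.0]
force: [0.5, 0.8, -2.7]
opening: 0.0116
gripper_force: 29.9
```

```bash
cat > st.py <<'E'
from h import *
p,r,o=pose();g=p-r.apply([0,0,G])-foot(0,0,0)
f=o["force"];print("t",o["clock"],"grip in slot frame mm",np.round([g@FX*1000,g@FY*1000,g[2]*1000],1),"F slot",np.round([f@FX,f@FY,f[2]],1),"M",o["moment"].round(2),o["orientation"].round(1),o["opening"].round(4),o["gripper_force"])
E
python3 st.py
```

```text
Traceback (most recent call last):
  File "st.py", line 3, in <module>
    f=o["force"];print("t",o["clock"],"grip in slot frame mm",np.round([g@FX*1000,g@FY*1000,g[2]*1000],1),"F slot",np.round([f@FX,f@FY,f[2]],1),"M",o["moment"].round(2),o["orientation"].round(1),o["opening"].round(4),o["gripper_force"])
                                                                                                                                                                                                   ^^^^^^^^^^^^^^^^^^
AttributeError: 'float' object has no attribute 'round'
```

The nose is past the spigot's face with no resistance, so it is in the hole. Continuing.

Request:
step_arm(steps=[[[-0.03,0,0,0,0,0],[-0.06,0,0,0,0,0],[-0.09,0,0,0,0,0],[-0.12,0,0,0,0,0],[-0.12,0,0,0,0,0]]])

```text
clock: 11.7
tool_pos: [0.4814, -0.1601, 0.0247]
orientation: [180.0, -0.0, -165.0]
force: [-0.1, 1.1, -4.2]
opening: 0.0116
gripper_force: 29.9
```

Request:
step_arm(steps=[[[-0.03,0,0,0,0,0],[-0.06,0,0,0,0,0],[-0.09,0,0,0,0,0],[-0.12,0,0,0,0,0],[-0.12,0,0,0,0,0]]])

```text
clock: 12.2
tool_pos: [0.4929, -0.157, 0.0248]
orientation: [180.0, -0.0, -165.0]
force: [-0.2, -0.8, -5.7]
opening: 0.012
gripper_force: 29.9
```

```bash
sed -i 's/o\["opening"\].round(4)/round(o["opening"],4)/' st.py; python3 st.py
```

```text
t 12.2 grip in slot frame mm [-39.4  -0.   73.6] F slot [-0.4 -0.7 -5.7] M [-0.01  0.22 -0.01] [ 180.   -0. -165.] 0.012 29.904651939868927
```

Request:
step_arm(steps=[[[-0.03,0,0.007,0,0,0],[-0.06,0,0.01,0,0,0],[-0.09,0,0.01,0,0,0],[-0.12,0,0.01,0,0,0],[-0.12,0,0.01,0,0,0]]])

```text
clock: 12.7
tool_pos: [0.505, -0.1539, 0.0241]
orientation: [-180.0, 0.0, -165.0]
force: [0.2, 0.3, -2.3]
opening: 0.012
gripper_force: 29.9
```

Request:
step_arm(steps=[[[-0.015,0,0,0,0,0],[-0.03,0,0,0,0,0],[-0.045,0,0,0,0,0],[-0.045,0,0,0,0,0]]])

```text
clock: 13.1
tool_pos: [0.5087, -0.1528, 0.0239]
orientation: [180.0, 0.0, -165.0]
force: [0.3, -1.0, -2.4]
opening: 0.0119
gripper_force: 29.9
```

```bash
python3 st.py
```

```text
t 13.1 grip in slot frame mm [-23.   -0.1  72.7] F slot [ 0.1 -1.1 -2.4] M [0.02 0.03 0.04] [ 180.    0. -165.] 0.0119 29.903607666492462
```

Force is back to the pin's weight alone. Now gently until it seats.

Request:
step_arm(steps=[[[-0.01,0,0,0,0,0],[-0.02,0,0,0,0,0],[-0.02,0,0,0,0,0]]])

```text
clock: 13.4
tool_pos: [0.5105, -0.1523, 0.0239]
orientation: [180.0, -0.0, -165.0]
force: [-0.3, 0.3, -2.3]
opening: 0.0119
gripper_force: 29.9
```

Request:
step_arm(steps=[[[-0.01,0,0,0,0,0],[-0.02,0,0,0,0,0],[-0.02,0,0,0,0,0]]])

```text
clock: 13.7
tool_pos: [0.5105, -0.1522, 0.0236]
orientation: [180.0, -0.2, -165.0]
force: [-5.3, -2.2, 1.3]
opening: 0.0118
gripper_force: 29.9
```

```bash
python3 st.py
```

```text
t 13.7 grip in slot frame mm [-21.    0.   72.4] F slot [-5.7 -0.7  1.3] M [-0.73  1.86  0.07] [ 180.    -0.2 -165. ] 0.0118 29.92771625518799
```

Seated: it stopped at pin_grip ≈ -21/-22 mm with 6 N. One small extra push to make sure, then release, rise between the ring's arms, and look.

Request:
step_arm(steps=[[[-0.012,0,0,0,0,0],[-0.012,0,0,0,0,0],[-0.012,0,0,0,0,0]]])

```text
clock: 14.0
tool_pos: [0.5105, -0.1521, 0.0234]
orientation: [179.9, -0.3, -165.0]
force: [-7.9, -2.8, 2.7]
opening: 0.0118
gripper_force: 30.0
```

Request:
step_arm(steps=[[[0.02,0,0,0,0,0],[0.02,0,0,0,0,0],[0.02,0,0,0,0,0]]], jaw=197)

```text
clock: 14.3
tool_pos: [0.5125, -0.1519, 0.0243]
orientation: [-180.0, 0.1, -165.0]
force: [-0.7, 0.7, -1.1]
opening: 0.0197
gripper_force: 0.0
```

Request:
step_arm(steps=[[[0,0,-0.1,0,0,0],[0,0,-0.3,0,0,0],[0,0,-0.6,0,0,0],[0,0,-0.9,0,0,0],[0,0,-0.95,0,0,0],[0,0,-0.95,0,0,0]]])

```text
clock: 14.9
tool_pos: [0.5128, -0.1519, 0.1208]
orientation: [-180.0, 0.2, -165.0]
force: [-0.3, 0.3, -0.8]
opening: 0.0201
gripper_force: 0.0
```

```bash
python3 st.py; python3 - <<'E'
from h import *
for n in("wrist","scene"):
    c=calibration(n);P,d=snapshot(n)
    W=cloud(d,c).reshape(-1,3);L=np.c_[(W-foot(0,0,0))@FX,(W-foot(0,0,0))@FY,W[:,2]]*1000
    L=L[~np.isnan(L[:,0])]
    m=(abs(L[:,1])<30)&(L[:,0]>-95)&(L[:,0]<70)&(L[:,2]>50)&(L[:,2]<130)
    for x in range(-95,70,6):
        q=L[m&(L[:,0]>=x)&(L[:,0]<x+6)]
        if len(q)>3: print(n,x,len(q),"y",np.percentile(q[:,1],[2,98]).round(1),"z",np.percentile(q[:,2],[10,50,90]).round(1),"x",q[:,0].min().round(1),q[:,0].max().round(1))
E
```

```text
t 14.9 grip in slot frame mm [-19.1  -0.2 169.6] F slot [-0.2  0.4 -0.8] M [ 0.04  0.02 -0.02] [-180.     0.2 -165. ] 0.0201 0.0
wrist -83 138 y [-5.6  5.4] z [107.5 110.9 112. ] x -81.2 -77.0
wrist -77 147 y [-5.7  5.4] z [108.6 110.1 111.4] x -77.0 -71.0
wrist -71 153 y [-5.8  5.5] z [105.8 107.2 108.5] x -70.9 -65.0
wrist -65 291 y [-22.7  22.7] z [ 99.  101.3 105.2] x -65.0 -59.0
wrist -59 676 y [-28.4  28.5] z [ 99.5 101.1 102.1] x -59.0 -53.1
wrist -53 10 y [-29.7  29.7] z [97.9 98.7 99.2] x -52.7 -51.1
wrist -41 57 y [-4.5  4.8] z [68.5 76.6 81. ] x -36.2 -35.0
wrist -35 160 y [-5.3  5.7] z [63.2 81.5 82.7] x -35.0 -29.1
wrist -29 106 y [-5.3  5.7] z [81.3 82.1 83.2] x -28.9 -23.1
wrist -23 112 y [-5.3  5.8] z [81.7 82.7 83.7] x -23.0 -17.0
wrist -17 108 y [-5.4  5.8] z [82.1 83.  83.8] x -17.0 -11.1
wrist -11 237 y [-28.3  28.5] z [68.7 74.7 83.7] x -11.0 -5.0
wrist -5 565 y [-28.7  28.9] z [71.8 75.9 81.2] x -5.0 1.0
wrist 1 727 y [-18.6  18.5] z [ 76.7  90.2 102.3] x 1.0 7.0
wrist 7 349 y [-12.7  12.3] z [ 78.1 102.2 103.2] x 7.0 13.0
wrist 13 239 y [-12.8  12.3] z [101.7 1
[... 722 characters left out ...]
4.5  5. ] z [65.9 82.7 83. ] x -15.9 -14.6
scene -5 19 y [14.1 28.7] z [64.1 72.7 76.1] x -4.1 0.9
scene 1 54 y [-19.4  26.4] z [ 65.1  94.2 101.1] x 1.2 7.0
scene 7 52 y [-20.5  18.9] z [ 60.9  98.6 101.3] x 7.2 12.8
scene 13 53 y [-17.3  19.2] z [ 62.   99.8 101.5] x 13.3 18.9
scene 19 67 y [-20.2  19.2] z [ 60.8  98.9 101.7] x 19.0 24.9
scene 25 53 y [-20.7  20. ] z [ 62.6  99.  101. ] x 25.0 30.5
scene 31 71 y [-20.3  19.6] z [ 63.7  90.8 101.1] x 31.0 36.9
scene 37 199 y [-21.2  19.1] z [ 56.3  82.6 100.2] x 37.0 43.0
scene 43 33 y [-19.2  18. ] z [56.9 76.2 84.4] x 43.0 48.7
scene 49 17 y [-4.2  3.5] z [70.6 76.2 79.2] x 49.1 54.9
scene 55 6 y [-3.3  3. ] z [71.4 74.2 75.1] x 55.4 57.1
```

The pin is home: head rear at -36, tip at +57, sleeve 0 to 41. The ring is still open, with the lug's end at x ≈ -81, z ≈ 111 mm. I'll shut the fingers and go behind the lug.

Request:
step_arm(steps=[[[0.3,0,0,0,0,0],[0.6,0,0,0,0,0],[0.86,0,0.0,0,0,0],[0.88,0,0.2,0,0,0],[0.88,0,0.45,0,0,0],[0.88,0,0.6,0,0,0],[0.88,0,0.6,0,0,0]]], jaw=255)

```text
clock: 15.7
tool_pos: [0.4241, -0.1747, 0.0562]
orientation: [179.9, -0.3, -165.0]
force: [-0.1, -0.1, 0.3]
opening: 0.0005
gripper_force: 0.0
```

```bash
python3 st.py
```

```text
t 15.7 grip in slot frame mm [-110.2    0.6  105. ] F slot [-0.1 -0.1  0.3] M [-0.01  0.04 -0.01] [ 179.9   -0.3 -165. ] 0.0005 0.0
```

Request:
step_arm(steps=[[[-0.1,0,-0.01,0,0,0],[-0.18,0,-0.02,0,0,0],[-0.24,0,-0.05,0,0,0],[-0.3,0,-0.13,0,0,0],[-0.37,0,-0.21,0,0,0],[-0.45,0,-0.28,0,0,0],[-0.53,0,-0.34,0,0,0],[-0.63,0,-0.4,0,0,0],[-0.63,0,-0.4,0,0,0]]])

```text
clock: 16.6
tool_pos: [0.4904, -0.1582, 0.1005]
orientation: [-179.9, 0.2, -165.0]
force: [-0.5, 0.2, 0.4]
opening: 0.0006
gripper_force: 0.0
```

```bash
cat > ring.py <<'E'
from h import *
for n in("wrist","scene"):
    c=calibration(n);P,d=snapshot(n)
    W=cloud(d,c).reshape(-1,3);L=np.c_[(W-foot(0,0,0))@FX,(W-foot(0,0,0))@FY,W[:,2]]*1000
    L=L[~np.isnan(L[:,0])]
    m=(abs(L[:,1])>24)&(abs(L[:,1])<42)&(L[:,0]>-90)&(L[:,0]<95)&(L[:,2]>55)&(L[:,2]<165)
    q=L[m]
    h=np.histogram2d(q[:,0],q[:,2],bins=[np.arange(-90,100,10),np.arange(55,166,10)])[0].astype(int)
    print(n,[(int(-85+10*i),int(60+10*j),int(h[i,j])) for i,j in zip(*np.nonzero(h>2))])
E
python3 st.py; python3 ring.py
```

```text
t 16.6 grip in slot frame mm [-42.3  -0.4 149.3] F slot [-0.4  0.3  0.4] M [ 0.06  0.02 -0.  ] [-179.9    0.2 -165. ] 0.0006 0.0
wrist []
scene [(-15, 100, 6), (-15, 110, 17), (-15, 120, 24), (-15, 130, 14), (-5, 70, 12), (-5, 80, 12), (-5, 90, 22), (-5, 100, 13), (-5, 110, 6), (5, 70, 17)]
```

The ring is nearly upright (cross bar at x ≈ -15, z ≈ 130). Pushing it over.

Request:
step_arm(steps=[[[-0.1,0,-0.03,0,0,0],[-0.2,0,-0.04,0,0,0],[-0.3,0,-0.04,0,0,0],[-0.4,0,-0.04,0,0,0],[-0.45,0,-0.04,0,0,0],[-0.45,0,-0.04,0,0,0],[-0.45,0,-0.04,0,0,0]]])

```text
clock: 17.4
tool_pos: [0.5307, -0.1468, 0.1026]
orientation: [180.0, -0.0, -165.0]
force: [-0.0, -0.1, 0.5]
opening: 0.0007
gripper_force: 0.0
```

```bash
python3 st.py; python3 ring.py
```

```text
t 17.4 grip in slot frame mm [ -0.2   0.  151.4] F slot [-0.  -0.1  0.5] M [-0.04 -0.02 -0.  ] [ 180.   -0. -165.] 0.0007 0.0
wrist [(-5, 70, 288), (-5, 80, 233), (-5, 90, 18), (5, 70, 17), (5, 80, 18), (5, 90, 145), (5, 100, 178), (5, 110, 163)]
scene [(-5, 70, 4), (5, 70, 19), (5, 80, 10), (5, 90, 16), (5, 100, 10), (15, 100, 6), (15, 110, 11), (15, 120, 22), (15, 130, 15)]
```

Request:
step_arm(steps=[[[-0.1,0,0,0,0,0],[-0.2,0,0,0,0,0],[-0.3,0,0,0,0,0],[-0.35,0,0,0,0,0],[-0.35,0,0,0,0,0],[-0.35,0,0,0,0,0]]])

```text
clock: 18.1
tool_pos: [0.5646, -0.1377, 0.1026]
orientation: [180.0, -0.0, -165.0]
force: [-0.4, 0.6, 0.3]
opening: 0.0003
gripper_force: 0.0
```

```bash
python3 st.py; python3 ring.py
```

```text
t 18.1 grip in slot frame mm [ 34.9   0.  151.4] F slot [-0.2  0.7  0.3] M [-0.    0.03 -0.02] [ 180.   -0. -165.] 0.0003 0.0
wrist [(-5, 70, 332), (-5, 80, 131), (5, 70, 229), (5, 80, 26), (15, 70, 108), (15, 80, 112), (25, 70, 15), (25, 80, 195), (35, 80, 221), (45, 80, 227), (55, 80, 257)]
scene [(-5, 70, 13), (5, 70, 21), (15, 70, 8), (25, 70, 6), (25, 80, 6), (35, 70, 4), (35, 80, 14), (45, 70, 3), (45, 80, 17), (55, 80, 26)]
```

The ring has fallen forward and rests on the ball (cross bar at x ≈ 57, z ≈ 83). Next, over the lug and down.

Request:
step_arm(steps=[[[-0.2,0,0,0,0,0],[-0.4,0,0,0,0,0],[-0.41,0,0.1,0,0,0],[-0.41,0,0.22,0,0,0],[-0.41,0,0.3,0,0,0],[-0.41,0,0.34,0,0,0],[-0.41,0,0.34,0,0,0]]])

```text
clock: 18.9
tool_pos: [0.6034, -0.1274, 0.0681]
orientation: [180.0, -0.1, -165.0]
force: [0.4, 0.2, 0.9]
opening: 0.0003
gripper_force: 0.0
```

Request:
step_arm(steps=[[[0,0,0.03,0,0,0],[0,0,0.06,0,0,0],[0,0,0.09,0,0,0],[0,0,0.12,0,0,0],[0,0,0.12,0,0,0]]])

```text
clock: 19.4
tool_pos: [0.6041, -0.1272, 0.0564]
orientation: [180.0, -0.0, -165.0]
force: [0.0, -0.8, -0.0]
opening: 0.0005
gripper_force: 0.0
```

```bash
python3 st.py
```

```text
t 19.4 grip in slot frame mm [ 75.7   0.  105.2] F slot [-0.2 -0.8 -0. ] M [-0.01  0.03 -0.04] [ 180.   -0. -165.] 0.0005 0.0
```

Tip at z ≈ 86 mm, no contact yet. Continuing in small steps.

Request:
step_arm(steps=[[[0,0,0.015,0,0,0],[0,0,0.03,0,0,0],[0,0,0.045,0,0,0],[0,0,0.045,0,0,0]]])

```text
clock: 19.8
tool_pos: [0.6043, -0.1272, 0.0522]
orientation: [180.0, -0.0, -165.0]
force: [0.2, -0.4, 0.6]
opening: 0.0003
gripper_force: 0.1
```

Request:
step_arm(steps=[[[0,0,0.015,0,0,0],[0,0,0.03,0,0,0],[0,0,0.04,0,0,0],[0,0,0.04,0,0,0]]])

```text
clock: 20.2
tool_pos: [0.6048, -0.1271, 0.0486]
orientation: [180.0, 0.0, -165.0]
force: [0.0, 0.5, 3.3]
opening: -0.0001
gripper_force: 1.2
```

Request:
step_arm(steps=[[[0,0,0.015,0,0,0],[0,0,0.03,0,0,0],[0,0,0.03,0,0,0]]])

```text
clock: 20.5
tool_pos: [0.6043, -0.1271, 0.0451]
orientation: [180.0, -0.0, -165.0]
force: [0.7, 0.8, 0.7]
opening: 0.0003
gripper_force: 0.5
```

Request:
step_arm(steps=[[[0,0,0.015,0,0,0],[0,0,0.03,0,0,0],[0,0,0.04,0,0,0],[0,0,0.04,0,0,0]]])

```text
clock: 20.9
tool_pos: [0.6034, -0.1273, 0.0407]
orientation: [180.0, -0.1, -165.0]
force: [-0.3, 0.7, -0.0]
opening: 0.0006
gripper_force: 0.0
```

Request:
step_arm(steps=[[[0,0,0.015,0,0,0],[0,0,0.03,0,0,0],[0,0,0.03,0,0,0]]])

```text
clock: 21.2
tool_pos: [0.604, -0.1272, 0.038]
orientation: [180.0, -0.0, -165.0]
force: [-0.8, 0.8, -0.2]
opening: 0.0005
gripper_force: 0.0
```

```bash
python3 st.py; python3 ring.py
```

```text
t 21.2 grip in slot frame mm [75.7 -0.  86.8] F slot [-0.5  0.9 -0.2] M [0.03 0.04 0.01] [ 180.   -0. -165.] 0.0005 0.0
wrist [(-5, 70, 527), (-5, 80, 410), (5, 70, 508), (5, 80, 54), (15, 70, 467), (25, 70, 424), (35, 60, 6), (35, 70, 390), (35, 140, 638), (35, 150, 1320), (35, 160, 927), (45, 60, 64), (45, 70, 341), (45, 150, 738), (45, 160, 2408), (55, 60, 182), (55, 70, 247), (55, 150, 58), (55, 160, 2529)]
scene [(35, 60, 3), (45, 150, 9), (55, 60, 3), (55, 140, 8), (55, 150, 21), (55, 160, 14), (65, 140, 5), (65, 150, 13), (65, 160, 13), (75, 150, 6), (75, 160, 12), (85, 130, 8), (85, 140, 8)]
```

The ring dropped past the ball. One gentle check press against its stop, then up and look.

Request:
step_arm(steps=[[[0,0,0.015,0,0,0],[0,0,0.03,0,0,0],[0,0,0.04,0,0,0],[0,0,0.04,0,0,0]]])

```text
clock: 21.7
tool_pos: [0.6043, -0.1272, 0.0343]
orientation: [180.0, -0.0, -165.0]
force: [-0.2, -0.9, 0.3]
opening: 0.0006
gripper_force: 0.2
```

```bash
python3 st.py
```

```text
t 21.7 grip in slot frame mm [75.9 -0.1 83.1] F slot [-0.4 -0.8  0.3] M [ 0.09  0.08 -0.04] [ 180.   -0. -165.] 0.0006 0.21298127918271348
```

Request:
step_arm(steps=[[[0,0,0.01,0,0,0],[0,0,0.02,0,0,0],[0,0,0.02,0,0,0]]])

```text
clock: 22.0
tool_pos: [0.6044, -0.1273, 0.0328]
orientation: [180.0, -0.0, -165.0]
force: [-2.3, 0.3, 5.3]
opening: 0.0003
gripper_force: 2.5
```

Request:
step_arm(steps=[[[0,0,-0.1,0,0,0],[0,0,-0.3,0,0,0],[0,0,-0.7,0,0,0],[0,0,-1,0,0,0],[0,0,-1,0,0,0]]])

```text
clock: 22.5
tool_pos: [0.6075, -0.1274, 0.138]
orientation: [-179.9, 0.5, -165.0]
force: [0.3, -0.6, 0.2]
opening: 0.0003
gripper_force: 0.0
```

Request:
step_arm(steps=[[[0.3,0.2,0,0,0,0],[0.6,0.4,0,0,0,0],[0.9,0.6,0,0,0,0],[1,0.6,0,0,0,0],[1,0.6,0,0,0,0]]])

```text
clock: 23.0
tool_pos: [0.4913, -0.095, 0.1331]
orientation: [180.0, 0.1, -165.0]
force: [0.4, -0.6, 0.2]
opening: 0.0004
gripper_force: 0.0
```

```bash
python3 st.py; python3 ring.py; python3 - <<'E'
from h import *
P,d=snapshot("scene");W=cloud(d,calibration("scene")).reshape(-1,3);L=np.c_[(W-foot(0,0,0))@FX,(W-foot(0,0,0))@FY,W[:,2]]*1000
m=(abs(L[:,1])<14)&(L[:,0]>42)&(L[:,0]<95)&(L[:,2]>48)&(L[:,2]<100)
for x in range(42,95,5):
    q=L[m&(L[:,0]>=x)&(L[:,0]<x+5)]
    if len(q)>2: print(x,len(q),np.percentile(q[:,2],[5,50,95]).round(1),np.percentile(q[:,1],[5,95]).round(1))
q=proj([foot(.04,0,.08)],calibration("scene"))[0].astype(int);u,v=q
cv2.imwrite("pics/f.png",cv2.resize(P[v-45:v+45,u-60:u+60,::-1],(800,600),interpolation=cv2.INTER_CUBIC))
E
```

```text
t 23.0 grip in slot frame mm [-25.   60.2 181.9] F slot [ 0.2 -0.6  0.2] M [-0.02 -0.13  0.01] [ 1.80e+02  1.00e-01 -1.65e+02] 0.0004 0.0
wrist [(-5, 70, 256), (-5, 80, 107), (5, 70, 132), (5, 80, 5), (15, 70, 70), (25, 70, 15)]
scene [(-5, 70, 12), (5, 70, 20), (15, 70, 11), (25, 60, 4), (25, 70, 13), (35, 60, 7), (35, 70, 12), (45, 60, 12), (45, 70, 9), (55, 60, 23), (65, 60, 4)]
42 52 [50.5 75.4 98.1] [-12.3  12.9]
47 12 [64.  72.2 75.8] [-4.3  5. ]
52 19 [63.3 70.3 74.6] [-7.7  2.5]
57 24 [58.6 63.5 66.1] [-12.6  13.4]
62 15 [59.6 62.  63.8] [-9.6 11.9]
67 12 [58.4 61.5 64.3] [-7.1  4.3]
72 12 [57.9 60.6 63.1] [-6.1  5.4]
77 10 [57.9 60.4 62. ] [-6.1  5.4]
82 12 [56.2 58.8 62. ] [-4.7  4.3]
```

View pics/f.png

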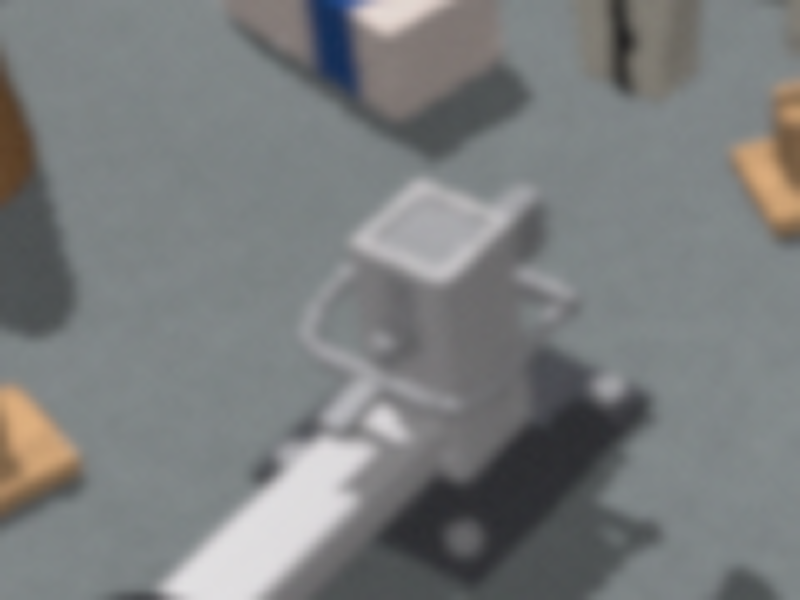

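The final view shows the ring over the sleeve, its cross bar and lug below the ball (ball at (385,340), lug at (350,400)). Lug height ≈ 60 mm matches the shut stop. One quick depth check that the head hasn't moved, then I hand in.

```bash
python3 - <<'E'
from h import *
ok=None
for n in("scene","wrist"):
    P,d=snapshot(n);W=cloud(d,calibration(n)).reshape(-1,3);L=np.c_[(W-foot(0,0,0))@FX,(W-foot(0,0,0))@FY,W[:,2]]*1000
    a=L[(abs(L[:,1])<6)&(L[:,0]<-10)&(L[:,0]>-60)&(L[:,2]>60)&(L[:,2]<95)]
    t=L[(abs(L[:,1])<5)&(L[:,0]>45)&(L[:,0]<70)&(L[:,2]>68)&(L[:,2]<82)]
    if len(a): print(n,"head rear",np.percentile(a[:,0],1).round(1),"top",np.percentile(a[:,2],95).round(1))
    if len(t): print(n,"tip",t[:,0].max().round(1))
E
```

```text
scene head rear -32.4 top 82.5
scene tip 58.9
wrist head rear -35.3 top 83.7
```

Head rear at -35 and tip at +58: unchanged, and still home.

```bash
python3 -c "
from plant import *
print(close_job())"
```

```text
the job is handed in; nothing more can be done
None
```

The pin is fully home in the sleeve and spigot, the ring is snapped shut under the ball, and the arm has let go and is clear. Contact forces stayed under about 9 N, the other things were not touched, and I handed the job in at about 23 s.

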